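# Interlock the lamp unit and pull its filter cassette

### The job

Make the microscope's lamp unit safe by plugging the loose interlock plug fully home into the rectangular socket in its top, and leave it plugged in. Then pinch the filter cassette's two side catches together to unlatch it, lift it straight out until it is well clear of the unit, and finish while still holding it up there by its catches, upright and still. Do not disturb the dish, the objective lens or the jar.

Things in the scene. Friction and masses are not known exactly. Their poses are not given: they have to be found in the camera images.
- plug: Loose interlock plug standing on the bench on its prong. Black block head 40 mm (its x) by 30 mm (its y) by 36 mm high, over a grey prong 30 mm (x) by 22 mm (y) by 20 mm long, lower edges bevelled; 56 mm high in all, about 80 g. Origin: centre of the prong's lower end; z up through the head. Fits the socket either way round (half a turn).
- unit: Lamp unit: white housing fixed to the bench, 170 mm (its x) by 280 mm (y) by 60 mm high. Origin: centre of its underside, on the bench, z up. In its top face the cassette bay lies 65 mm to the +y side of its centre and the plug socket 65 mm to the -y side.
- socket (a point): Centre of the mouth of the rectangular socket in the unit's top face; axes are the unit's, z up. The hole is 33 mm (x) by 25 mm (y), 26 mm deep, straight-walled; the plug is home when the underside of its head rests on the top face, the prong's end then 20 mm below this point.
- bay (a point): Centre of the mouth of the cassette bay in the unit's top face; axes are the unit's, z up. The mouth is 54 mm (x) by 49 mm (y), the floor 42 mm down; a steel lip on the +y and -y sides holds the cassette's catch teeth down.
- cassette: Filter cassette, latched in the bay. Aluminium block 51 mm (x) by 26 (y) by 60 high, foot 51 by 46 by 10, about 0.28 kg. Origin: centre of its underside, axes as the unit's. Latched, its underside is 42 mm below the bay mouth. A black sprung catch on its +y and -y side each; their finger pads' outer faces are 56 mm apart at rest, 44 mm with both fully in.
- catch_left (a joint): The cassette's +y catch: 0 m out (latched), 0.006 m fully in against its stop; it slides towards the cassette's middle, starting at 2 N and needing 5 N fully in, and springs back. Its tooth clears the lip once it is about 5 mm in; both catches must be in together, and pressed to the stops they carry the cassette.
- catch_left_pad (a point): Centre of the outer face of the +y catch's ribbed finger pad, 61 mm above the cassette's underside; moves with the catch. The pad is 30 mm wide (x) and 30 mm high, spanning 46 to 76 mm above the cassette's underside: 4 to 34 mm above the unit's top face while latched.
- catch_right (a joint): The cassette's -y catch, values as for catch_left.
- catch_right_pad (a point): The same point of the -y catch's finger pad, a pad of the same size and height.
- dish: Bystander: closed clear culture dish, 60 mm across, 16 mm high, standing on the bench. Origin: centre of its underside.
- objective: Bystander: steel objective lens standing on the bench, 32 mm across, 56 mm high. Origin: centre of its underside.
- jar: Bystander: amber jar, 48 mm across, 70 mm high, standing on the bench. Origin: centre of its underside.
There are look-alikes about, which are no part of the job. What is shaped like the cassette but yellow is not meant. What is shaped like the plug but pink is not meant.

How it is judged:
By the outcome, as a careful person would: the job done as asked, in the order asked, and still so for the second after the job is handed in, while the arm keeps its last pose, push and grip.
It also fails if it takes over 59 s, if anything falls off the work surface, if the arm or the gripper's body presses on something with over 40 N, if the wrist force passes 120 N, or if a joint passes its speed limit or range.

### The arm

A 6-joint arm with a two-finger parallel gripper is mounted at the origin on the work surface. World frame = base frame: x ahead of the robot, y to its left, z up, the work surface at z = 0. Lengths are in m, angles in rad, forces in N, time in s.
With the tool pointing down it reaches from about 0.3 to 0.85 m from the base axis. Payload 5.4 kg.
Tool frame: the origin (TCP) lies at the very end of the fingers, on their centre line; the grasp point (between the pads) lies 19 mm behind it (bot.pinch_z is the distance from the TCP to the grasp point, in m); z points along the fingers, y is the line along which they close (so a half turn about z gives the same grasp; the last joint's range is limited). The gripper opens to 85 mm and grips with 20 to 120 N. Pads are 22 mm wide; open, the fingers measure 114 mm over their backs; the gripper's body (76 mm by 85 mm) begins 54 mm behind the grasp point. The pads swing forward as they close: fully open they stand 13 mm farther back than shut.
Start: joints at [-1.376, 0.158, 1.597, -0, 1.386, -0.21], TCP at [0.226, -0.529, 0.231] pointing down, gripper open.
Joint ranges: [-2.91, 2.91], [-0.94, 2.29], [0.18, 2.7], [-1.29, 4.43], [0.17, 2.64], [-3, 3]. Speed limits (rad/s): [2.57, 2.57, 3.14, 3.14, 3.14, 3.14].

### API

Orientations are given as a unit quaternion [w, x, y, z].
In Python, from workcell import bot gives the robot as it stands.
- The arm moves only by the tool apply_moves, never from a script. Its argument "deltas" is a list of rows, each a list of 3 entries, a list of its own where there are three numbers: the shift along the tool's x, y, z in cm, then the turn, a rotation vector about the tool's x, y, z in degrees, then the gripper's target within -1 to 1 (fully open at 1, half-way at 0, shut at -1). A call has exactly 5 rows; each row is the pose to reach, as a shift and turn from the pose commanded when the call began, along the tool's axes at that moment; what a row does not reach only later rows make up. A row lasts 1/8 s, in which the tool goes at most 62.5 mm and 10.7 degrees, less where a joint would pass 70% of its speed; a pose out of reach is approached as far as the arm can. A call with a gripper value outside its range is refused whole. The fingers move at their own pace and stop on an object; the grip force is fixed at half the most. Time passes only in rows, so rows that repeat a pose let the fingers close, or fill a call up. It gives the time, the measured TCP pose, the force and the opening at its end, in the units of the state.
- bot.state(): the state, without advancing time (a new reading comes with each control period).
- bot.camera(name): name is "scene" or "top" or "wrist"; returns a dict with "pixels" (420x560x3 uint8, blue, green, red), "z_map" (420x560 float32, m along the optical axis (not along the pixel's ray), 0 where there is no reading), "fx", "fy", "cx", "cy" (pixels), "view" (4x4, takes a point from world to camera coordinates); the wrist camera has in their place "hand_eye" (4x4, takes a point from camera to tool coordinates, whose origin is the TCP and whose axes are the flange's). Camera axes: x right, y down, z forward; pixel columns grow to the right and rows downward; lengths in m; the calibration is good to about 2 mm. A picture is of the moment at which its call begins: read the wrist's pose just before it.
- bot.sign_off(): hands the job in, once; it reports no verdict.
The state is a dict: "time": time; "q": joint angles; "qd": joint speeds; "tau": joint torques, N m; "position": TCP position; "tcp_rot": TCP orientation; "wrist_force": force on the tool from outside, world axes, zero at the start; "wrist_torque": the same for the moment, N m; "finger_gap": opening from 0.0 (shut) to 1.0 (fully open).
Only numpy, scipy, OpenCV 4.12 (cv2) and the standard library are available. Lean on these libraries where they do the work, as an engineer would, in place of code of your own. Each camera call takes 0.05 s, during which the arm holds its last target. There are 200 camera calls.

## Working session

There is one attempt and no reset: what is moved stays moved. The work goes in short steps, Python scripts to look and compute and a tool call to move; the robot and the scene stay as the last step left them, time stands still between calls to the robot, and variables do not carry over. Pictures are saved under pics/ and viewed, on a budget of 10 in all, crops included, one or two more only if the job needs it, and the job is handed in when it is done.

Besides the shell and the picture viewer there is one more tool, called after "Request:" in YAML: its name, and indented under it one key for each argument. apply_moves: Moves the arm, as the interface text tells. Its arguments: {"type":"object","properties":{"deltas":{"type":"array","items":{"type":"array"}}},"required":["deltas"]}

```bash
mkdir -p pics
cat > h.py <<'E'
import numpy as np, cv2
from scipy.spatial.transform import Rotation as R
from workcell import bot
def cam(n):
    s=bot.state(); c=bot.camera(n)
    if n=='wrist':
        T=np.eye(4); q=s['tcp_rot']; T[:3,:3]=R.from_quat([q[1],q[2],q[3],q[0]]).as_matrix(); T[:3,3]=s['position']
        c['c2w']=T@c['hand_eye']
    else: c['c2w']=np.linalg.inv(c['view'])
    return c
def rays(c,uv,z):
    uv=np.atleast_2d(uv).astype(float)
    d=np.c_[(uv[:,0]-c['cx'])/c['fx'],(uv[:,1]-c['cy'])/c['fy'],np.ones(len(uv))]@c['c2w'][:3,:3].T
    o=c['c2w'][:3,3]; return o+d*((z-o[2])/d[:,2])[:,None]
def cloud(c):
    v,u=np.mgrid[:420,:560]; z=c['z_map']
    p=np.stack([(u-c['cx'])/c['fx']*z,(v-c['cy'])/c['fy']*z,z],-1)
    return p@c['c2w'][:3,:3].T+c['c2w'][:3,3]
def proj(c,p):
    w=np.linalg.inv(c['c2w']); p=np.atleast_2d(p)@w[:3,:3].T+w[:3,3]
    return np.c_[p[:,0]/p[:,2]*c['fx']+c['cx'],p[:,1]/p[:,2]*c['fy']+c['cy']]
E
python3 - <<'E'
from h import *
import pickle
print(bot.state())
for n in ['top','scene']:
    c=cam(n); cv2.imwrite(f'pics/{n}0.png',c['pixels']); pickle.dump(c,open(n+'.pkl','wb')); print(n,c['fx'],c['c2w'])
E
```

```text
{'time': 0.0, 'q': array([-1.37610218e+00,  1.59046164e-01,  1.59822869e+00,  3.29056082e-05,
        1.38615663e+00, -2.10098657e-01]), 'qd': array([ 0.00015646, -0.00031574, -0.00029942,  0.00107722, -0.0010445 ,
       -0.00083263]), 'tau': array([-3.02970602e-04, -3.95999014e+01, -3.31431985e+01, -2.52783220e-04,
        8.43154063e-03,  4.39265861e-06]), 'position': array([ 0.22632663, -0.52795061,  0.23032027]), 'tcp_rot': array([-9.19264473e-04,  9.79587869e-01,  2.01014333e-01,  2.32513923e-05]), 'wrist_force': array([-0.24438122,  0.15466347, -0.46187518]), 'wrist_torque': array([ 0.00254628, -0.02582032,  0.02010858]), 'finger_gap': 1.0014777167004625}
top 425.51596620282373 [[ 0.00449013 -0.99363946  0.1125187   0.40241245]
 [-0.99943625 -0.00820291 -0.03255587  0.04493286]
 [ 0.03327178 -0.11230909 -0.99311614  0.95856391]
 [ 0.          0.          0.          1.        ]]
scene 400.41962554625064 [[ 0.79606841  0.37658445 -0.47377129  0.93617282]
 [ 0.60520523 -0.49704182  0.62183283 -0.53562462]
 [-0.00131157 -0.78175033 -0.62359017  0.64541264]
 [ 0.          0.          0.          1.        ]]
```

View pics/top0.png

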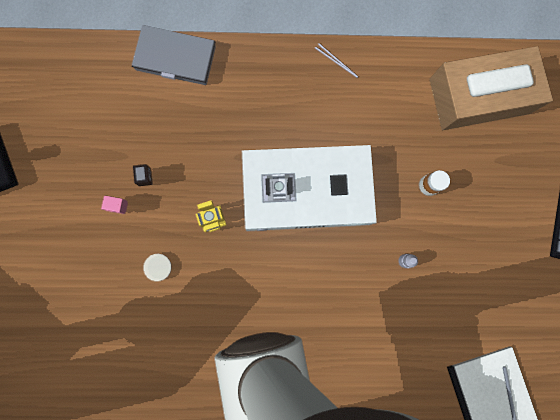

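View pics/scene0.png

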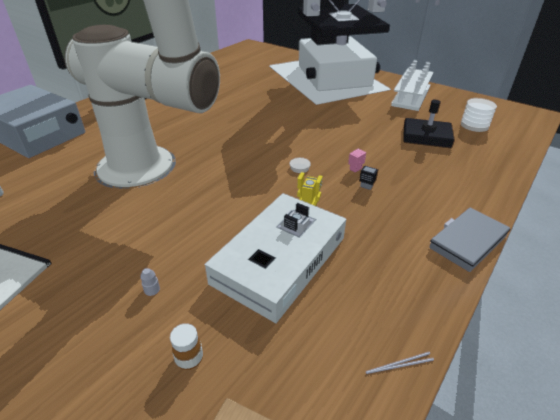

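Top view: the black block at (142,175) is the plug and the pink one at (114,204) is its look-alike. The grey cassette with black catches at (279,186), inside the white unit, is the one meant, and the yellow one at (209,216) is its look-alike. The socket is at (339,185), the dish at (157,267), the objective at (408,260) and the jar at (437,182).

Run:
```python
from h import *
import pickle
c=pickle.load(open('top.pkl','rb')); P=cloud(c); px=c['pixels'].astype(int); g=px.mean(-1)
mx=px.max(-1);mn=px.min(-1)
def crop(m,u0,v0,u1,v1):
    o=np.zeros_like(m);o[v0:v1,u0:u1]=m[v0:v1,u0:u1];return o
def rect(n,m,z):
    uv=np.argwhere(m)[:,::-1]; p=rays(c,uv,z)[:,:2]
    r=cv2.minAreaRect((p*1000).astype(np.float32)); print(n,len(uv),r,np.median(P[m],0))
# unit white
rect('unit',crop((P[...,2]>.05)&(P[...,2]<.07),225,135,390,240),.06)
rect('socket',crop(g<60,320,165,355,205),.06)
rect('plugtop',crop((P[...,2]>.05)&(P[...,2]<.06),125,155,160,195),.056)
rect('catches',crop(P[...,2]>.082,250,160,310,210),.094)
for n,(u,v) in dict(pink=(114,204),yel=(209,216),dish=(157,267),obj=(408,260),jar=(437,182)).items(): print(n,P[v,u])
im=cv2.resize(c['pixels'][130:240,90:390],None,fx=2.6,fy=2.6,interpolation=cv2.INTER_CUBIC); cv2.imwrite('pics/crop1.png',im)
```

```text
unit 9390 ((566.86767578125, -45.41802978515625), (170.73638916015625, 279.7896423339844), 3.247093439102173) [ 0.56535346 -0.0505338   0.05943044]
socket 295 ((570.2938232421875, -109.32099151611328), (41.62532424926758, 33.78533172607422), 2.644930362701416) [ 0.57232197 -0.11304279  0.05400496]
plugtop 268 ((591.0308837890625, 314.1525573730469), (40.567237854003906, 30.810565948486328), 7.986080646514893) [0.591537   0.31475067 0.05556782]
catches 155 ((573.295654296875, 21.09345245361328), (105.10468292236328, 97.2442855834961), 24.78451919555664) [0.56184311 0.03997801 0.09366979]
pink [0.52511655 0.36847364 0.05211699]
yel [0.50049665 0.16641049 0.05788183]
dish [0.39236093 0.2820514  0.0165996 ]
obj [ 0.40987613 -0.26059861  0.04696916]
jar [ 0.57594763 -0.31937613  0.0733607 ]
```

View pics/crop1.png

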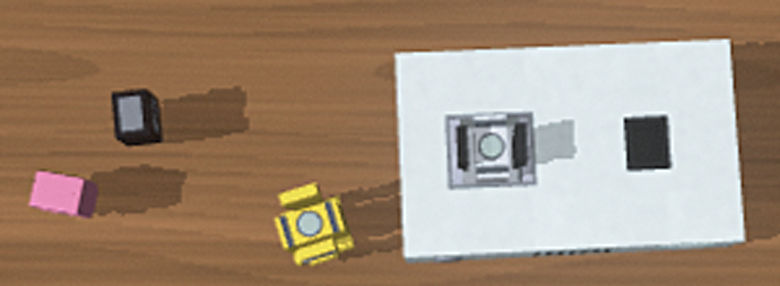

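```bash
cat >> h.py <<'E'
def delta(p,xang):
    """cm shift and deg turn, tool axes, to TCP p with tool x at world angle xang (deg), pointing down"""
    s=bot.state(); q=s['tcp_rot']; A=R.from_quat([q[1],q[2],q[3],q[0]])
    a=np.radians(xang); B=R.from_matrix(np.array([[np.cos(a),np.sin(a),0],[np.sin(a),-np.cos(a),0],[0,0,-1]]))
    return np.round(A.inv().apply(np.array(p)-s['position'])*100,2),np.round((A.inv()*B).as_rotvec(degrees=True),2)
E
python3 -c "
from h import *
print(delta([.591,.314,.15],8), delta([.48,-.05,.22],8))"
```

```text
(array([ 66.68, -63.02,   8.17]), array([-1.000e-01, -1.000e-02,  1.519e+01])) (array([ 42.14, -33.94,   1.11]), array([-1.000e-01, -1.000e-02,  1.519e+01]))
```

Request:
apply_moves:
  deltas:
    - [[66.7,-63.0,5.0],[0,0,15.2],1]
    - [[66.7,-63.0,5.0],[0,0,15.2],1]
    - [[66.7,-63.0,5.0],[0,0,15.2],1]
    - [[66.7,-63.0,5.0],[0,0,15.2],1]
    - [[66.7,-63.0,5.0],[0,0,15.2],1]

```text
time: 0.72
position: [0.3508, -0.2402, 0.2139]
tcp_rot: [-0.0, 0.998, 0.069, 0.0]
wrist_force: [0.7, -0.6, 0.6]
finger_gap: 1.0
```

```bash
python3 -c "
from h import *
print(bot.state()['position'],delta([.591,.314,.15],8))"
```

```text
[ 0.3508251  -0.24019087  0.21388459] (array([ 31.46, -51.56,   6.4 ]), array([-0.01, -0.01, -0.04]))
```

Request:
apply_moves:
  deltas:
    - [[31.5,-51.6,4],[0,0,0],1]
    - [[31.5,-51.6,4],[0,0,0],1]
    - [[31.5,-51.6,4],[0,0,0],1]
    - [[31.5,-51.6,4],[0,0,0],1]
    - [[31.5,-51.6,4],[0,0,0],1]

```text
time: 1.35
position: [0.4748, 0.046, 0.1934]
tcp_rot: [0.0, 0.998, 0.07, 0.0]
wrist_force: [1.1, -0.5, 1.2]
finger_gap: 0.999
```

```bash
python3 -c "
from h import *
print(bot.state()['position'],delta([.591,.314,.15],8))"
```

```text
[0.47478682 0.04601024 0.19340777] (array([ 15.24, -24.92,   4.34]), array([ 0.02, -0.01,  0.01]))
```

Request:
apply_moves:
  deltas:
    - [[15.2,-24.9,4.3],[0,0,0],1]
    - [[15.2,-24.9,4.3],[0,0,0],1]
    - [[15.2,-24.9,4.3],[0,0,0],1]
    - [[15.2,-24.9,4.3],[0,0,0],1]
    - [[15.2,-24.9,4.3],[0,0,0],1]

```text
time: 1.98
position: [0.5903, 0.314, 0.1493]
tcp_rot: [0.0, 0.998, 0.07, -0.001]
wrist_force: [0.1, -0.6, -1.1]
finger_gap: 1.0
```

Run:
```python
from h import *
c=cam('wrist'); P=cloud(c); cv2.imwrite('pics/w1.png',c['pixels'])
print(bot.state()['position'], c['c2w'][:3,3])
m=(P[...,2]>.05)&(P[...,2]<.06)&(abs(P[...,0]-.591)<.04)&(abs(P[...,1]-.314)<.04)
p=rays(c,np.argwhere(m)[:,::-1],.056)[:,:2]; print(m.sum(),cv2.minAreaRect((p*1000).astype(np.float32)),np.median(P[m],0))
m=(P[...,2]>.022)&(P[...,2]<.06)&(abs(P[...,0]-.591)<.04)&(abs(P[...,1]-.314)<.04)
print(cv2.minAreaRect((P[m][:,:2]*1000).astype(np.float32)))
```

```text
[0.59049984 0.31785249 0.14784082] [0.66196166 0.32451846 0.29261708]
2547 ((593.1229858398438, 314.62225341796875), (40.69296646118164, 29.899492263793945), 8.11713981628418) [0.59388282 0.31473492 0.05687596]
((592.3728637695312, 314.61883544921875), (39.956329345703125, 30.031875610351562), 7.626076698303223)
```

View pics/w1.png

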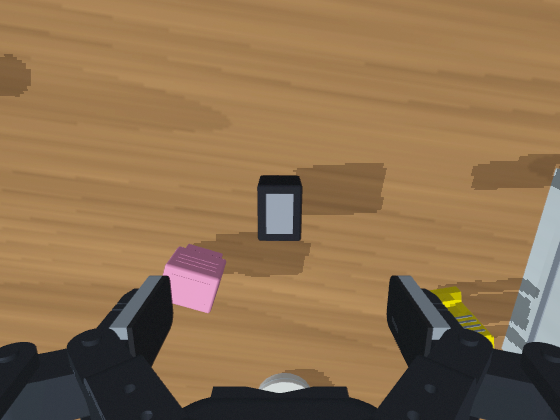

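The plug is the black block at (280,210), upright and clear of the pink look-alike at (195,280).

```bash
python3 -c "
from h import *
print(bot.state()['position'],bot.state()['qd'],delta([.5925,.3146,.026],8))"
```

```text
[0.59049984 0.31785249 0.14784082] [-0.04499503 -0.07139319  0.10189823 -0.01636583  0.00513829 -0.07919869] (array([ 0.17,  0.38, 12.18]), array([-0.15,  0.06,  0.18]))
```

Request:
apply_moves:
  deltas:
    - [[0.15,0,5],[0,0,0],1]
    - [[0.15,0,9],[0,0,0],1]
    - [[0.15,0,11.5],[0,0,0],1]
    - [[0.15,0,12.4],[0,0,0],1]
    - [[0.15,0,12.4],[0,0,0],1]

```text
time: 2.65
position: [0.5916, 0.3117, 0.0265]
tcp_rot: [0.0, 0.998, 0.07, -0.0]
wrist_force: [-0.4, 0.2, 0.4]
finger_gap: 0.996
```

Request:
apply_moves:
  deltas:
    - [[0,0,0],[0,0,0],0]
    - [[0,0,0],[0,0,0],-1]
    - [[0,0,0],[0,0,0],-1]
    - [[0,0,0],[0,0,0],-1]
    - [[0,0,0],[0,0,0],-1]

```text
time: 3.28
position: [0.5923, 0.3121, 0.0276]
tcp_rot: [-0.0, 0.998, 0.07, 0.001]
wrist_force: [-0.6, 0.3, 6.0]
finger_gap: 0.344
```

Request:
apply_moves:
  deltas:
    - [[0,0,0],[0,0,0],-1]
    - [[0,0,-4],[0,0,0],-1]
    - [[0,0,-9],[0,0,0],-1]
    - [[0,0,-13],[0,0,0],-1]
    - [[0,0,-13],[0,0,0],-1]

```text
time: 3.9
position: [0.5942, 0.3126, 0.1609]
tcp_rot: [-0.001, 0.998, 0.07, 0.004]
wrist_force: [1.4, -0.4, -1.3]
finger_gap: 0.341
```

```bash
python3 -c "
from h import *
print(bot.state()['finger_gap'],bot.state()['position'],delta([.5706,-.1103,.16],3.25))"
```

```text
0.34118083941323607 [0.59423409 0.31256657 0.16087905] (array([-8.220e+00,  4.155e+01, -3.000e-02]), array([-0.09, -0.44,  4.75]))
```

Request:
apply_moves:
  deltas:
    - [[-8.2,41.6,0],[0,0,4.8],-1]
    - [[-8.2,41.6,0],[0,0,4.8],-1]
    - [[-8.2,41.6,0],[0,0,4.8],-1]
    - [[-8.2,41.6,0],[0,0,4.8],-1]
    - [[-8.2,41.6,0],[0,0,4.8],-1]

```text
time: 4.53
position: [0.5729, -0.0019, 0.1543]
tcp_rot: [-0.0, 1.0, 0.028, -0.002]
wrist_force: [1.1, -0.3, -1.1]
finger_gap: 0.339
```

```bash
python3 -c "
from h import *
print(bot.state()['position'],delta([.5706,-.1103,.16],3.25))"
```

```text
[ 0.57293049 -0.00189175  0.15434774] (array([-0.84, 10.81, -0.57]), array([-0.05,  0.19, -0.05]))
```

Request:
apply_moves:
  deltas:
    - [[-0.4,5,0],[0,0,0],-1]
    - [[-0.7,8,0],[0,0,0],-1]
    - [[-0.8,10,0],[0,0,0],-1]
    - [[-0.8,10.5,0],[0,0,0],-1]
    - [[-0.8,10.5,0],[0,0,0],-1]

```text
time: 5.15
position: [0.5723, -0.1047, 0.1561]
tcp_rot: [-0.0, 1.0, 0.028, -0.0]
wrist_force: [0.1, 0.1, -0.9]
finger_gap: 0.343
```

Run:
```python
from h import *
s=bot.state(); print(s['position'],s['qd'],delta([.5706,-.1103,.12],3.25))
c=cam('wrist'); P=cloud(c); cv2.imwrite('pics/w2.png',c['pixels']); np.savez('w2.npz',P=P,px=c['pixels'],c2w=c['c2w'])
px=c['pixels'].astype(int)
m=(abs(P[...,2]-.06)<.006)&(px.min(-1)>140); print(m.sum())
p=rays(c,np.argwhere(m)[:,::-1],.06)[:,:2];print(cv2.minAreaRect((p*1000).astype(np.float32)))
s=bot.state(); print(s['position'])
```

```text
[ 0.57234374 -0.10466372  0.1560782 ] [ 0.01275142 -0.00691036  0.00155601  0.00211123  0.00202028  0.00093201] (array([-0.2 ,  0.56,  3.61]), array([-0.05,  0.05, -0.03]))
69856
((567.300537109375, -46.24824523925781), (169.65013122558594, 280.8603210449219), 3.2962567806243896)
[ 0.57242788 -0.1043388   0.15627167]
```

View pics/w2.png

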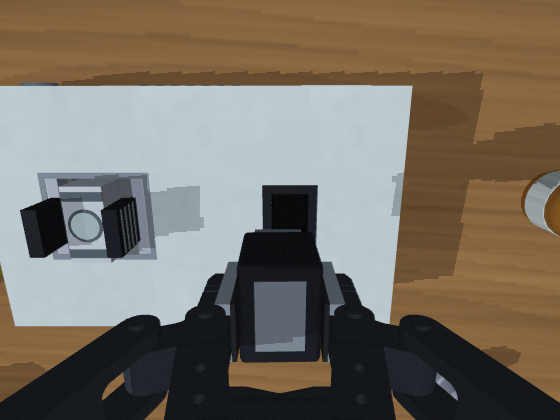

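Run:
```python
from h import *
d=np.load('w2.npz'); P=d['P'];px=d['px'].astype(int); c=cam('wrist'); c['c2w']=d['c2w']
g=px.mean(-1)
# plug top
a=np.radians(3.25);ux=np.array([np.cos(a),np.sin(a)]);uy=np.array([-ux[1],ux[0]])
tcp=np.array([.5723,-.1046])
reg=np.zeros(g.shape,bool);reg[225:375,225:335]=1
z=P[...,2][reg&(abs(P[...,0]-.572)<.03)&(P[...,2]>.12)]
print(np.histogram(z,bins=np.arange(.12,.2,.005)))
zt=np.median(P[300:340,265:300,2]);print('ztop',zt)
m=reg&(abs(P[...,2]-zt)<.003)
q=(P[m][:,:2]-tcp); 
for ax in(ux,uy):
    t=q@ax; print('plug top rel TCP',np.percentile(t,[1,99])*1000)
print(cv2.minAreaRect((q*1000).astype(np.float32)))
# socket collar
for r in (195,205,215,225):
    w=np.where(g[r,240:340]<110)[0]+240; e=rays(c,[[w[0]-.5,r],[w[-1]+.5,r]],.06)[:,:2]-tcp; 
    i=np.where(g[r,240:340]<22)[0]+240
    e2=rays(c,[[i[0]-.5,r],[i[-1]+.5,r]],.06)[:,:2]-tcp if len(i) else 0
    print(r,w[0],w[-1],e@uy*1000,i[:1],i[-1:],(e2@uy*1000) if len(i) else '')
for u in (275,290,305):
    w=np.where(g[170:230,u]<110)[0]+170;e=rays(c,[[u,w[0]-.5]],.06)[:,:2]-tcp;print(u,w[0],e@ux*1000,g[185:205,u].astype(int))
```

```text
(array([   0,    0,   79,   57,    0,    1,  199,  294,  396,  473,  535,
        582, 2400, 6624,  838,  473]), array([0.12 , 0.125, 0.13 , 0.135, 0.14 , 0.145, 0.15 , 0.155, 0.16 ,
       0.165, 0.17 , 0.175, 0.18 , 0.185, 0.19 , 0.195, 0.2  ]))
ztop 0.18578513549205167
plug top rel TCP [-18.53804876  20.16434651]
plug top rel TCP [-15.34253631  15.65720168]
((0.5751495361328125, -0.0612335205078125), (40.752262115478516, 38.373992919921875), 4.05618143081665)
195 262 317 [ 12.22112584 -25.41978182] [271] [308] [  6.17127878 -19.37076568]
205 263 316 [ 11.6378178  -24.95273927] [271] [307] [  6.2166272  -18.85471733]
215 263 316 [ 11.72817477 -25.16115043] [271] [307] [  6.2627162  -19.01334043]
225 263 316 [ 11.82001954 -25.37299295] [271] [307] [  6.30956409 -19.1745752 ]
275 185 [21.05464048] [76 33 33 31 31 29 32 32 33 18 10  8 11 12 11  8 13  8 12  8]
290 185 [21.06037459] [76 32 32 32 30 32 33 33 30 20  8 11 12  7  8  9 11 11 11 11]
305 185 [21.06610845] [75 33 31 31 31 30 31 31 30 16  2  6  3  6  2  6  5  5  2  4]
```

Run:
```python
from h import *
d=np.load('w2.npz'); px=d['px'].astype(int); c=cam('wrist'); c['c2w']=d['c2w']; g=px.min(-1)
a=np.radians(3.27);ux=np.array([np.cos(a),np.sin(a)]);uy=np.array([-ux[1],ux[0]]); tcp=np.array([.5723,-.1046])
f=lambda u,v:(rays(c,[[u,v]],.06)[0,:2]-tcp)@ux*1000
for u in (250,290,330):
    w=np.where(g[60:110,u]>140)[0]+60; print(u,'unit +x edge',w[0],f(u,w[0]-.5))
for u in (60,120,180):
    w=np.where(g[290:350,u]>140)[0]+290; print(u,'unit -x edge',w[-1],f(u,w[-1]+.5))
print('hole +x edge',f(290,193.5))
```

```text
250 unit +x edge 86 83.4156297251717
290 unit +x edge 86 83.41782624874354
330 unit +x edge 85 84.00340690704988
60 unit -x edge 325 -86.96794161691066
120 unit -x edge 321 -83.50857713212832
180 unit -x edge 321 -83.48829282643888
hole +x edge 14.897593027446758
```

Request:
apply_moves:
  deltas:
    - [[-0.23,0.67,2],[0,0,0],-1]
    - [[-0.23,0.67,4],[0,0,0],-1]
    - [[-0.23,0.67,5.5],[0,0,0],-1]
    - [[-0.23,0.67,5.5],[0,0,0],-1]
    - [[-0.23,0.67,5.5],[0,0,0],-1]

```text
time: 5.92
position: [0.5711, -0.1122, 0.1025]
tcp_rot: [0.0, 1.0, 0.028, 0.001]
wrist_force: [-0.3, 0.4, -1.5]
finger_gap: 0.341
```

Run:
```python
from h import *
s=bot.state(); print(s['position'],delta([.5706,-.1103,.10],3.25))
c=cam('wrist'); cv2.imwrite('pics/w3.png',c['pixels'])
print(bot.state()['position'])
```

```text
[ 0.57114793 -0.11224946  0.10245704] (array([-0.04, -0.2 ,  0.25]), array([ 0.03, -0.07, -0.03]))
[ 0.57130389 -0.11242428  0.10273292]
```

View pics/w3.png

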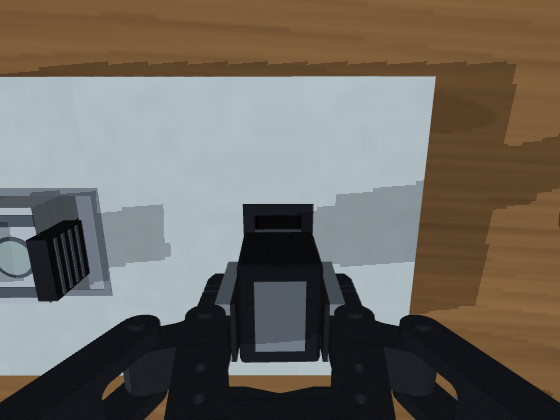

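Request:
apply_moves:
  deltas:
    - [[-0.1,-0.1,0],[0,0,0],-1]
    - [[-0.1,-0.1,1],[0,0,0],-1]
    - [[-0.1,-0.1,1.6],[0,0,0],-1]
    - [[-0.1,-0.1,2.2],[0,0,0],-1]
    - [[-0.1,-0.1,2.2],[0,0,0],-1]

```text
time: 6.6
position: [0.5697, -0.1113, 0.0791]
tcp_rot: [-0.0, 1.0, 0.028, 0.0]
wrist_force: [3.0, -0.5, -2.4]
finger_gap: 0.342
```

Forces are low and the prong is about 7 mm into the hole, so I'll continue down.

Request:
apply_moves:
  deltas:
    - [[0.05,0,0.4],[0,0,0],-1]
    - [[0.05,0,0.8],[0,0,0],-1]
    - [[0.05,0,1.1],[0,0,0],-1]
    - [[0.05,0,1.3],[0,0,0],-1]
    - [[0.05,0,1.3],[0,0,0],-1]

```text
time: 7.22
position: [0.5698, -0.1112, 0.0677]
tcp_rot: [-0.0, 1.0, 0.028, -0.0]
wrist_force: [-4.9, 2.5, 6.7]
finger_gap: 0.335
```

Request:
apply_moves:
  deltas:
    - [[0,0,0.1],[0,0,0],-1]
    - [[0,0,0.2],[0,0,0],-1]
    - [[0,0,0.3],[0,0,0],-1]
    - [[0,0,0.3],[0,0,0],-1]
    - [[0,0,0.3],[0,0,0],-1]

```text
time: 7.85
position: [0.57, -0.1112, 0.0674]
tcp_rot: [0.0, 1.0, 0.028, -0.001]
wrist_force: [-12.3, 4.1, 25.4]
finger_gap: 0.341
```

Request:
apply_moves:
  deltas:
    - [[0,0,-0.3],[0,0,0],-1]
    - [[0,0,-0.3],[0,0,0],1]
    - [[0,0,-0.3],[0,0,0],1]
    - [[0,0,-0.3],[0,0,0],1]
    - [[0,0,-0.3],[0,0,0],1]

```text
time: 8.48
position: [0.5699, -0.1113, 0.0664]
tcp_rot: [-0.0, 1.0, 0.028, -0.0]
wrist_force: [-0.6, 0.0, 1.0]
finger_gap: 0.996
```

Request:
apply_moves:
  deltas:
    - [[0,0,-2],[0,0,0],1]
    - [[0,0,-6],[0,0,0],1]
    - [[0,0,-10],[0,0,0],1]
    - [[0,-5,-10],[0,0,0],1]
    - [[0,-6,-10],[0,0,0],1]

```text
time: 9.1
position: [0.5671, -0.0495, 0.1688]
tcp_rot: [0.0, 1.0, 0.029, 0.001]
wrist_force: [0.2, -1.1, -0.4]
finger_gap: 1.001
```

Run:
```python
from h import *
s=bot.state(); print(s['position'],s['qd'].max(),s['wrist_force'])
c=cam('wrist'); cv2.imwrite('pics/w4.png',c['pixels']); P=cloud(c); np.savez('w4.npz',P=P,px=c['pixels'],c2w=c['c2w'])
m=(abs(P[...,2]-.096)<.005)&(abs(P[...,0]-.57)<.04)&(abs(P[...,1]+.11)<.04)
print('plug top',m.sum(),np.median(P[m],0),cv2.minAreaRect((P[m][:,:2]*1000).astype(np.float32)))
mu=(abs(P[...,2]-.06)<.005)&(c['pixels'].min(-1)>140); print('unit z',np.median(P[mu][:,2]))
m=(P[...,2]>.088)&(P[...,2]<.099)&(abs(P[...,0]-.563)<.04)&(abs(P[...,1]-.02)<.045)
q=P[m]; 
a=np.radians(3.27);ux=np.array([np.cos(a),np.sin(a)]);uy=np.array([-ux[1],ux[0]])
t=(q[:,:2]-[.5632,.0195])
for ax in(ux,uy): print('catch tops',m.sum(),np.percentile(t@ax,[1,99])*1000)
```

```text
[ 0.56707321 -0.04950642  0.16877971] 0.1158678500644077 [ 0.15189734 -1.13241109 -0.42261484]
plug top 3047 [ 0.57218235 -0.10989256  0.09686291] ((570.7479248046875, -110.85873413085938), (40.32175064086914, 30.537513732910156), 3.4663405418395996)
unit z 0.06080194975745315
catch tops 1678 [-14.02859006  15.66194882]
catch tops 1678 [-29.37317395  26.79874078]
```

View pics/w4.png

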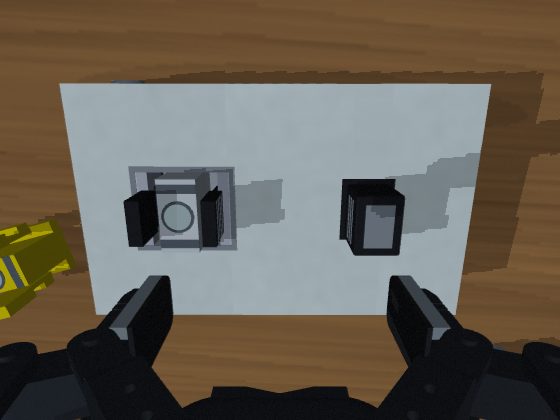

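The plug's top is 36.1 mm above the unit's top face, with yaw and centre matching the socket, so it is fully home at (370,220). The cassette is at (180,215) in the picture. Next I move over it.

Request:
apply_moves:
  deltas:
    - [[0.1,-4,0],[0,0,0],1]
    - [[0.1,-6.5,1],[0,0,0],1]
    - [[0.1,-7,3],[0,0,0],1]
    - [[0.1,-7,4],[0,0,0],1]
    - [[0.1,-7,4],[0,0,0],1]

```text
time: 9.78
position: [0.5633, 0.0178, 0.126]
tcp_rot: [-0.0, 1.0, 0.027, -0.001]
wrist_force: [-0.5, 0.4, 1.3]
finger_gap: 0.996
```

```bash
python3 -c "
from h import *
print(bot.state()['qd'].round(3),delta([.5637,.0186,.064],3.3))"
```

```text
[-0.003 -0.016 -0.022  0.002  0.005  0.003] (array([ 0.05, -0.08,  6.2 ]), array([-0.01,  0.1 , -0.15]))
```

Request:
apply_moves:
  deltas:
    - [[0.05,-0.05,2],[0,0,0],1]
    - [[0.05,-0.05,4],[0,0,0],1]
    - [[0.05,-0.05,5.5],[0,0,0],1]
    - [[0.05,-0.05,6.2],[0,0,0],1]
    - [[0.05,-0.05,6.2],[0,0,0],1]

```text
time: 10.4
position: [0.5642, 0.0189, 0.0646]
tcp_rot: [-0.0, 1.0, 0.028, -0.0]
wrist_force: [0.8, 0.3, -0.7]
finger_gap: 1.004
```

Request:
apply_moves:
  deltas:
    - [[0,0,0],[0,0,0],0.3]
    - [[0,0,0],[0,0,0],-1]
    - [[0,0,0],[0,0,0],-1]
    - [[0,0,0],[0,0,0],-1]
    - [[0,0,0],[0,0,0],-1]

```text
time: 11.02
position: [0.5659, 0.0186, 0.0678]
tcp_rot: [0.001, 1.0, 0.028, 0.002]
wrist_force: [-4.8, -0.9, 16.0]
finger_gap: 0.43
```

The gap of 36.5 mm is below the expected 44 mm and the upward force is 16 N, so I'll look before lifting.

Run:
```python
from h import *
s=bot.state(); print(s['position'],s['wrist_force'],s['wrist_torque'],s['finger_gap'])
a=cam('wrist'); b=cam('scene'); 
s=bot.state(); print(s['position'],s['wrist_force'],s['finger_gap'])
u,v=proj(b,[.563,.018,.09])[0].astype(int); k=b['pixels'][v-70:v+50,u-70:u+70]
k=cv2.resize(k,(490,420),interpolation=cv2.INTER_CUBIC)
cv2.imwrite('pics/g1.png',np.hstack([a['pixels'][180:420,140:420],k[:240]*0][:1]+[]) if 0 else np.hstack([cv2.resize(a['pixels'][:,130:430],(300,420)),k]))
```

```text
[0.56585151 0.01862057 0.06781803] [-4.78481616 -0.87767283 15.99743294] [-0.02137731  0.84528571 -0.01880406] 0.43002535825602833
[0.56584555 0.01863565 0.06781851] [-5.27314285 -1.19286459 15.41161246] 0.42597294742852676
```

View pics/g1.png

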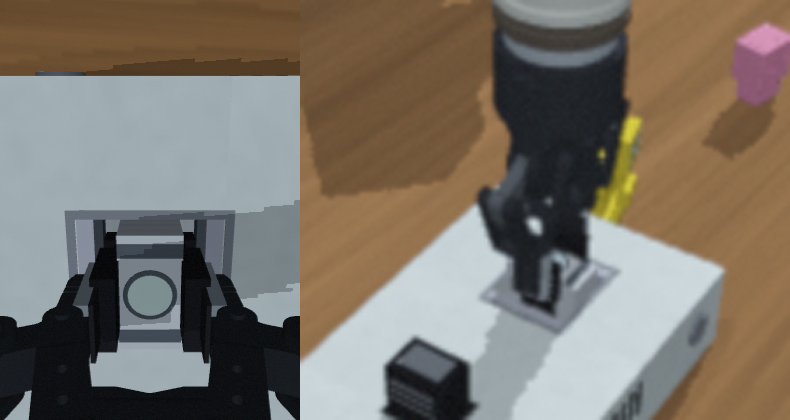

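Run:
```python
from h import *
a=cam('wrist'); P=cloud(a); np.savez('g.npz',P=P,px=a['pixels'])
cy=.0186; cx=.5637; uy=np.array([-.057,.998]); ux=np.array([.998,.057])
t=(P[...,:2]-[cx,cy]); Y=t@uy*1000; X=t@ux*1000
for r in (255,285,310,340):
    print(r,[(u,int(Y[r,u]),int(X[r,u]),int(P[r,u,2]*1000)) for u in range(205,360,6)])
k=cv2.resize(a['pixels'][190:390,195:365],None,fx=3,fy=3,interpolation=cv2.INTER_CUBIC)
k=cv2.convertScaleAbs(k,alpha=1.6,beta=30); cv2.imwrite('pics/g2.png',k)
```

```text
255 [(205, 33, 10, 60), (211, 29, 11, 63), (217, 28, 9, 59), (223, 25, 10, 60), (229, 20, 15, 73), (235, 18, 16, 74), (241, 15, 15, 73), (247, 12, 17, 78), (253, 10, 17, 78), (259, 8, 18, 79), (265, 5, 18, 79), (271, 3, 18, 79), (277, 1, 18, 79), (283, -1, 18, 79), (289, -3, 18, 79), (295, -5, 18, 78), (301, -8, 18, 79), (307, -10, 18, 79), (313, -13, 16, 74), (319, -15, 15, 73), (325, -18, 15, 73), (331, -20, 15, 73), (337, -25, 10, 61), (343, -28, 10, 61), (349, -30, 10, 60), (355, -33, 10, 60)]
285 [(205, 28, 8, 86), (211, 24, 12, 94), (217, 22, 12, 93), (223, 20, 13, 94), (229, 17, 13, 94), (235, 15, 13, 95), (241, 13, 13, 94), (247, 12, 8, 84), (253, 10, 4, 78), (259, 8, 5, 79), (265, 5, 5, 79), (271, 3, 5, 79), (277, 1, 5, 79), (283, -1, 5, 79), (289, -3, 5, 79), (295, -6, 5, 80), (301, -8, 5, 79), (307, -10, 5, 79), (313, -12, 9, 86), (319, -13, 13, 95), (325, -15, 13, 95), (331, -18, 12, 93), (337, -20, 13, 94), (343, -22, 12, 92), (349, -24, 12, 93), (355, -28, 8, 84)]
310 [(205, 23, 13, 111), (211, 21, 13, 111), (217, 20, 10, 107), (223, 18, 10, 105), (229, 18, 3, 94), (235
[... 217 characters left out ...]
(307, -11, -6, 78), (313, -12, 1, 90), (319, -14, 3, 94), (325, -16, 3, 95), (331, -18, 4, 97), (337, -18, 11, 107), (343, -20, 10, 107), (349, -21, 14, 112), (355, -23, 13, 112)]
340 [(205, 20, 13, 126), (211, 18, 13, 126), (217, 19, 2, 111), (223, 18, 0, 106), (229, 0, 73, 211), (235, 16, -9, 94), (241, 14, -9, 94), (247, 12, -12, 90), (253, 11, -20, 79), (259, 8, -20, 78), (265, 6, -20, 78), (271, 3, -20, 79), (277, 1, -20, 79), (283, -1, -20, 79), (289, -3, -19, 79), (295, -6, -19, 79), (301, -9, -21, 77), (307, -11, -20, 78), (313, -12, -9, 94), (319, -14, -9, 94), (325, -16, -8, 95), (331, -18, -5, 100), (337, -18, 0, 107), (343, -15, 17, 132), (349, -18, 13, 126), (355, -19, 13, 127)]
```

View pics/g2.png

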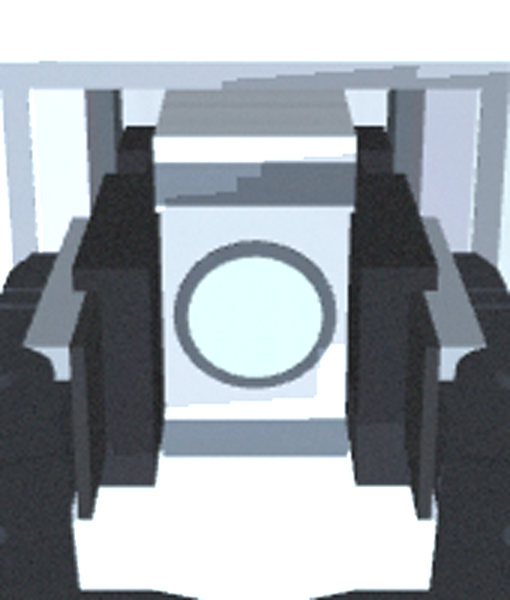

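The fingers grip near the catches' top edges, since the pads span only up to 94 mm and my grasp centre is about 89 mm. The tips have splayed and pushed the tool up. I'll reopen, go lower and regrip.

Request:
apply_moves:
  deltas:
    - [[0,0,0],[0,0,0],1]
    - [[0,0,0],[0,0,0],1]
    - [[0,0,0],[0,0,0],1]
    - [[0,0,0.1],[0,0,0],1]
    - [[0,0,0.3],[0,0,0],1]

```text
time: 11.8
position: [0.5643, 0.0191, 0.0616]
tcp_rot: [-0.0, 1.0, 0.028, 0.0]
wrist_force: [1.0, -0.1, 0.1]
finger_gap: 1.006
```

Request:
apply_moves:
  deltas:
    - [[0,0,0],[0,0,0],0.3]
    - [[0,0,0],[0,0,0],0.2]
    - [[0,0,0],[0,0,0],0.1]
    - [[0,0,0],[0,0,0],0.1]
    - [[0,0,0],[0,0,0],0.1]

```text
time: 12.42
position: [0.5645, 0.019, 0.0622]
tcp_rot: [0.0, 1.0, 0.028, 0.0]
wrist_force: [-2.7, 0.0, 5.4]
finger_gap: 0.552
```

Request:
apply_moves:
  deltas:
    - [[0,0,0],[0,0,0],0.05]
    - [[0,0,0],[0,0,0],0.0]
    - [[0,0,0],[0,0,0],0.0]
    - [[0,0,0],[0,0,0],0.0]
    - [[0,0,0],[0,0,0],0.0]

```text
time: 13.05
position: [0.5646, 0.0192, 0.0625]
tcp_rot: [-0.0, 1.0, 0.028, 0.0]
wrist_force: [-1.8, 0.2, 6.4]
finger_gap: 0.503
```

Request:
apply_moves:
  deltas:
    - [[0,0,0],[0,0,0],-0.1]
    - [[0,0,0],[0,0,0],-0.1]
    - [[0,0,0],[0,0,0],-0.1]
    - [[0,0,0],[0,0,0],-0.1]
    - [[0,0,0],[0,0,0],-0.1]

```text
time: 13.68
position: [0.5648, 0.0192, 0.0636]
tcp_rot: [0.0, 1.0, 0.028, 0.0]
wrist_force: [-6.0, 1.2, 14.8]
finger_gap: 0.463
```

Run:
```python
from h import *
a=cam('wrist'); P=cloud(a)
cy=.0186; cx=.5637; uy=np.array([-.057,.998]); ux=np.array([.998,.057])
t=(P[...,:2]-[cx,cy]); Y=t@uy*1000; X=t@ux*1000; z=P[...,2]*1000
for x0 in (13,3,-5):
    for lo,hi in((89,97),(98,106),(106,114)):
        m=(abs(X-x0)<1.5)&(z>lo)&(z<hi)&(abs(Y)<30); y=Y[m]
        print(x0,lo,hi,[np.round([q.min(),q.max()],1) for q in (y[y>0],y[y<0]) if len(q)])
print(bot.state()['finger_gap'])
```

```text
13 89 97 [array([13.2, 26.9]), array([-25.5, -11.8])]
13 98 106 [array([20.2, 29.7]), array([-29.8, -18.8])]
13 106 114 [array([21.7, 30. ]), array([-30., -20.])]
3 89 97 [array([13.2, 20.5]), array([-19.1, -11.8])]
3 98 106 [array([20.2, 22.2]), array([-20.8, -18.7])]
3 106 114 [array([21.8, 22.1]), array([-20.7, -20.4])]
-5 89 97 [array([13.2, 20.5]), array([-19.1, -11.8])]
-5 98 106 [array([20.2, 22.2]), array([-20.7, -18.7])]
-5 106 114 []
0.46046946260803384
```

The catches' inner faces sit at ±12.5 mm, against the block, so both are at their stops. I'll lift slowly first.

Request:
apply_moves:
  deltas:
    - [[0,0,-0.2],[0,0,0],-0.1]
    - [[0,0,-0.4],[0,0,0],-0.1]
    - [[0,0,-0.6],[0,0,0],-0.1]
    - [[0,0,-0.8],[0,0,0],-0.1]
    - [[0,0,-1.0],[0,0,0],-0.1]

```text
time: 14.35
position: [0.564, 0.0191, 0.0716]
tcp_rot: [-0.0, 1.0, 0.028, -0.0]
wrist_force: [1.1, -0.0, -2.9]
finger_gap: 0.464
```

```bash
cat > chk.py <<'E'
from h import *
a=cam('wrist'); P=cloud(a); s=bot.state(); p=s['position']
uy=np.array([-.057,.998]); ux=np.array([.998,.057])
t=(P[...,:2]-p[:2]); Y=t@uy*1000; X=t@ux*1000; z=(P[...,2]-p[2])*1000
m=(abs(Y)<10)&(abs(X)<12)&(z<30); print('block top above TCP',np.percentile(z[m],[10,50,90]).round(1))
m=(abs(X-10)<5)&(abs(abs(Y)-17)<5)&(z<34)&(z>15); print('catch top above TCP',np.percentile(z[m],[50,80]).round(1), 'inner',Y[m][Y[m]>0].min(),Y[m][Y[m]<0].max())
print(p,s['wrist_force'],s['finger_gap'])
E
python3 chk.py
```

```text
block top above TCP [14.3 15.2 16. ]
catch top above TCP [29.7 30.9] inner 12.101703296076526 -12.159598932912099
[0.56418906 0.01905475 0.07194341] [ 0.17783502  0.13147937 -2.04213905] 0.4591858435379884
```

The cassette moved up with the hand (its offset is unchanged and the force is about its weight). Lifting on.

Request:
apply_moves:
  deltas:
    - [[0,0,-1],[0,0,0],-0.1]
    - [[0,0,-2],[0,0,0],-0.1]
    - [[0,0,-3.2],[0,0,0],-0.1]
    - [[0,0,-4.5],[0,0,0],-0.1]
    - [[0,0,-6],[0,0,0],-0.1]

```text
time: 15.02
position: [0.5641, 0.0191, 0.1327]
tcp_rot: [-0.0, 1.0, 0.028, -0.0]
wrist_force: [-1.1, 0.1, -1.8]
finger_gap: 0.457
```

Request:
apply_moves:
  deltas:
    - [[0,0,-2],[0,0,0],-0.1]
    - [[0,0,-4],[0,0,0],-0.1]
    - [[0,0,-6],[0,0,0],-0.1]
    - [[0,0,-7.5],[0,0,0],-0.1]
    - [[0,0,-8],[0,0,0],-0.1]

```text
time: 15.65
position: [0.5648, 0.019, 0.2131]
tcp_rot: [0.0, 1.0, 0.028, 0.001]
wrist_force: [0.2, -1.0, -3.5]
finger_gap: 0.458
```

Request:
apply_moves:
  deltas:
    - [[0,0,0],[0,0,0],-0.1]
    - [[0,0,0],[0,0,0],-0.1]
    - [[0,0,0],[0,0,0],-0.1]
    - [[0,0,0],[0,0,0],-0.1]
    - [[0,0,0],[0,0,0],-0.1]

```text
time: 16.27
position: [0.5641, 0.0191, 0.2115]
tcp_rot: [-0.0, 1.0, 0.028, -0.0]
wrist_force: [-0.2, 0.5, -2.7]
finger_gap: 0.461
```

```bash
python3 chk.py
python3 - <<'E'
from h import *
s=bot.state();print(s['qd'].round(3))
b=cam('scene'); c=cam('top'); Pt=cloud(c)
for n,(u,v) in dict(pink=(114,204),yel=(209,216),dish=(157,267),obj=(408,260),jar=(437,182)).items(): print(n,Pt[v,u])
m=(abs(Pt[...,2]-.096)<.006)&(abs(Pt[...,0]-.57)<.04)&(abs(Pt[...,1]+.11)<.04); print('plug top',m.sum(),np.median(Pt[m],0))
u,v=proj(b,[.563,-.03,.15])[0].astype(int)
k=b['pixels'][max(v-100,0):v+100,u-110:u+110]; cv2.imwrite('pics/end.png',cv2.resize(k,None,fx=2.8,fy=2.8,interpolation=cv2.INTER_CUBIC))
E
```

```text
block top above TCP [-192.6   15.3   16.2]
catch top above TCP [29.9 31.1] inner 12.100272771087837 -12.04394399822188
[0.56419315 0.01907059 0.21156327] [-0.33054074 -0.12435001 -2.38061076] 0.46017812373054423
[-0.001 -0.002 -0.001 -0.     0.002  0.001]
pink [0.52435294 0.36646017 0.05775802]
yel [0.44277513 0.09492218 0.58792379]
dish [0.39237955 0.28161207 0.01834487]
obj [ 0.40985903 -0.25989882  0.04905709]
jar [ 0.57621896 -0.31994575  0.07197665]
plug top 250 [ 0.56842071 -0.11091014  0.09545931]
```

View pics/end.png

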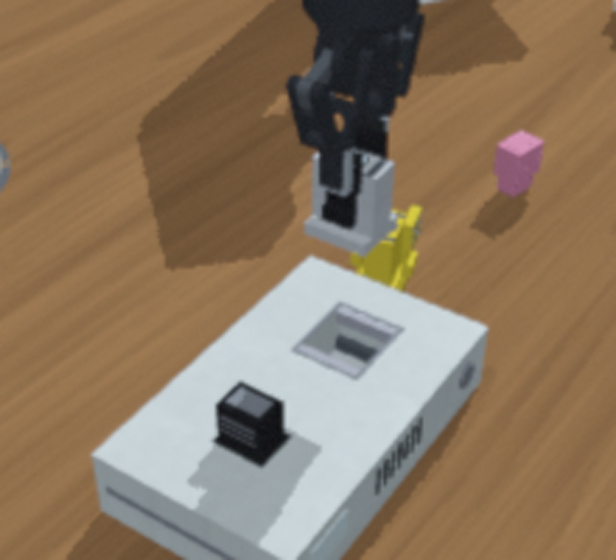

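The cassette (350,200) hangs upright and clear of the empty bay, and the plug (250,425) is home.

```bash
python3 -c "
from workcell import bot
print(bot.sign_off())"
```

```text
the job is handed in; nothing more can be done
None
```

The interlock plug is fully home in the socket. The cassette is unlatched, lifted straight out and held upright and still by its catches. I handed the job in at about 16.5 s.

- **Plug:** after release, its top measured 36.1 mm above the unit's top face, which is the head height, so the head rests on the face. It was still there in the last top-camera check.
- **Cassette:** its underside is about 106 mm above the unit's top face. Its offset in the hand did not change during the lift. The wrist force of about 2.5 N matches its weight, and both catches are at their stops.
- **Bystanders:** the dish, objective and jar read within about 2 mm of where they started. The pink plug look-alike's reading was also close, with up to 6 mm difference in height. The arm hid the yellow cassette look-alike from the top camera, but the scene view shows it standing in place.

**What did not go to plan:** my first grip on the catches was too high; the fingertips splayed and pushed the tool up with 16 N. I opened, went about 3 mm lower and regripped before lifting. The final finger gap reads about 39 mm rather than the 44 mm expected at the stops; I take the difference to be the fingertips still splaying a little, and the hold stayed stable.

I viewed 9 pictures, one below the budget of 10.

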